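# Lay out the drill station

## Task

Set out the drill station on the blue mat, as seen from the robot and each thing centred in its white square: the battery pack between the charger and the steel dish with its long side pointing away from the robot, the white tape roll in the square behind the battery with the red tape roll flat on top of it, the jar in the square behind the charger, and the orange bit case in the square behind the dish with its long side running left to right. Never tip the glass jar over, leave the black tape roll and the green tin where they are, and let everything stand flat and released.

Things in the scene. Friction and masses are not known exactly. Their poses are not given: they have to be found in the camera images.
- mat: Fixed blue mat, 240 (x) by 370 (y) by 4 mm thick, with six white 88 mm square outlines. x points away from the robot (within 0.2 rad), y to its left. Origin: centre of the underside, on the bench. Square centres: x -55 (front row) and +55 mm (back row); y -125, 0, +125 mm. Charger and dish are in the outer front squares, either way round. 'Behind' = next square along +x, 110 mm on.
- charger: Battery charger, black block 95 mm (x) by 85 mm (y) by 34 mm high with a yellow seat on top, 50 mm high in all; fixed in an outer front square of the mat, its axes parallel to the mat's. Origin: centre of its underside, on the mat (4 mm above the bench).
- dish: Round steel parts dish with a few brass nuts in it, 88 mm across the rim, 25 mm high; fixed in the other outer front square of the mat, its axes parallel to the mat's. Origin: centre of its underside, on the mat (4 mm above the bench).
- battery: Loose battery pack, black with a yellow top and end stripes: 80 mm (x, long) by 56 mm (y), body 34 mm high, 42 mm with the yellow top (66 by 44 mm). About 0.3 kg. Origin: centre of the underside; z up; either end may point away from the robot.
- roll_white: Loose roll of white tape lying flat: ring, 62 mm outside, 38 mm hole, 24 mm high, about 60 g. Origin: centre of the underside, z up.
- roll_red: Loose roll of red tape lying flat: ring, 62 mm outside, 38 mm hole, 24 mm high, about 60 g. Origin: centre of the underside, z up.
- jar: Loose closed amber glass jar with a white lid, round, 56 mm in diameter (lid too, the lid being the top 14 mm), 64 mm high, about 0.2 kg. Origin: centre of the underside, z up.
- bitcase: Loose orange bit case with a black seam and a grey panel on top: 75 mm (x, long) by 45 mm (y) by 30 mm high, about 0.15 kg. Origin: centre of the underside, z up; either end may point left.
- roll_black: Roll of black tape lying flat on the bench, same size as the other rolls (62 mm across, 24 mm high); loose, not part of the layout, to be left alone. Origin: centre of the underside.
- tin: Round wax tin with a green lid, 62 mm across, 42 mm high; loose, not part of the layout, to be left alone. Origin: centre of the underside.
There are look-alikes about, which are no part of the job. Leave any purple look-alike of the charger alone.

How it is judged:
By the outcome, as a careful person would: the job done as asked, in the order asked, and still so for the second after the job is handed in, with the robot touching nothing.
It also fails if it takes over 131 s, if anything falls off the work surface, if the arm or the gripper's body presses on something with over 40 N, if the wrist force passes 120 N, or if a joint passes its speed limit or range.

## Robot

A 6-joint arm with a two-finger parallel gripper is mounted at the origin on the work surface. World frame = base frame: x ahead of the robot, y to its left, z up, the work surface at z = 0. Lengths are in m, angles in rad, forces in N, time in s.
With the tool pointing down it reaches from about 0.35 to 0.975 m from the base axis. Payload 4.9 kg.
Tool frame: the origin (TCP) lies midway between the tips of the shut fingers; the grasp point (between the pads) lies 19 mm behind it; z points along the fingers, y is the line along which they close (so a half turn about z gives the same grasp; the last joint's range is limited). The gripper opens to 85 mm and grips with 20 to 120 N. Pads are 22 mm wide; open, the fingers measure 114 mm over their backs; the gripper's body (76 mm by 85 mm) begins 54 mm behind the grasp point. The pads swing forward as they close: fully open they stand 13 mm farther back than shut.
Start: joints at [-1.325, 0.053, 1.613, -0, 1.476, -0.119], TCP at [0.223, -0.584, 0.231] pointing down, gripper open.
Joint ranges: [-3.01, 3.01], [-1.01, 2.22], [0.06, 2.58], [-1.02, 4.17], [0.09, 2.62], [-3.14, 3.14]. Speed limits (rad/s): [2.57, 2.57, 3.14, 3.14, 3.14, 3.14].

## Interface

Orientations are given as a unit quaternion [w, x, y, z].
In Python, from plant import state, grab_frame, camera_info, job_done, spot_in, masks_of, pinpoint gives the robot as it stands.
- The arm moves only by the shell command python3 -m handwheel 'ROWS' [OPENING]. ROWS is JSON, a list that holds one entry, the list of rows, each a list of 6 numbers: the shift along the world's x, y, z in m, then the turn, a rotation vector about the world's x, y, z in degrees. In form: [[[tx, ty, tz, ax, ay, az], ...]]. A call has 1 to 20 rows; each row shifts and turns the commanded pose from where the row before left it; what a row does not reach is not made up. A row lasts 1/12 s, in which the tool goes at most 41.7 mm and 7.16 degrees, less where a joint would pass 70% of its speed; a pose out of reach is approached as far as the arm can. A call is refused whole if a number of a shift passes 0.0417 or a number of a turn 7.16, either way. A call with a gripper value outside its range is refused whole. OPENING is the opening, from 0 (shut) to 1 (fully open), set as the call begins (- or left out, the last holds). The fingers move at their own pace and stop on an object; the grip force is fixed at half the most. Time passes only in rows, so rows that do not move let the fingers close. It gives the time, the measured TCP pose, the force, the opening and the grip force at its end, in the units of the state.
- state(): the state, without advancing time (a new reading comes with each control period).
- grab_frame(name): name is "scene" or "top" or "wrist"; returns (picture, depth): 480x640x3 uint8, blue, green, red; 480x640 float32, m along the optical axis (not along the pixel's ray), 0 where there is no reading.
- camera_info(name): a dict with "fx", "fy", "cx", "cy" (pixels), "T" (4x4, takes a point from camera to world coordinates). Camera axes: x right, y up, looking along -z (the intrinsics and any distortion apply to the point x, -y, -z); pixel columns grow to the right and rows downward; lengths in m; the calibration is good to about 2 mm. A picture is of the moment at which its call begins: read the wrist's pose just before it. camera_info takes no time and is no camera call; for the wrist camera it gives the pose at the moment of the call.
- job_done(): hands the job in; it is judged then, once.
Trained networks look in the newest picture that a camera, given by its name, has taken for a name from the list of things; names that differ only in an ending like _2 or _b are one class to them, and where a whole thing is asked for, a point or a joint stands for the part that bears it (a point fixed in the world has none). Each returns a list of dicts, best first, with "conf" (0 to 1); they miss things now and then, are a little off and sometimes report something else, mostly with a low value. They report only what shows in the picture. A call takes as long as a camera call. They do not tell look-alikes from the thing itself.
- spot_in(camera, thing): "box" ([left, top, width, height] in pixels, round what is visible of it).
- masks_of(camera, thing): "region" (480x640 bool, what is visible of it) and "box" ([left, top, width, height] in pixels, round what is visible of it).
- pinpoint(camera, thing): "position" ([column, row] in pixels: a listed point, or the origin of a listed thing).
The state is a dict: "time": time; "joint_pos": joint angles; "joint_vel": joint speeds; "joint_efforts": joint torques, N m; "tool_pos": TCP position; "tool_rot": TCP orientation; "contact_force": force on the tool from outside, world axes, zero at the start; "ft_torque": the same for the moment, N m; "gripper_width": opening from 0.0 (shut) to 1.0 (fully open); "grasp_force": force on a finger pad.
Only numpy, scipy, OpenCV 4.12 (cv2) and the standard library are available. Lean on these libraries where they do the work, as an engineer would, in place of code of your own. Each camera call takes 0.05 s, during which the arm holds its last target. There are 200 camera calls.

## Working session

There is one attempt and no reset: what is moved stays moved. The work goes in short steps, Python scripts to look and compute and a shell command to move; the robot and the scene stay as the last step left them, time stands still between calls to the robot, and variables do not carry over. Pictures are saved under pics/ and viewed, at most 14 in all, crops included, and the job is handed in when it is done.

```bash
ls; mkdir -p pics
python3 - <<'E'
from plant import *
import cv2
for n in ["top","scene"]:
    p,d=grab_frame(n); cv2.imwrite(f"pics/{n}0.png",p)
    c=camera_info(n); print(n,{k:(v if k!='T' else [[round(float(a),3) for a in r] for r in v]) for k,v in c.items()})
print(state())
E
```

```text
pics
top {'fx': 471.4057722890996, 'fy': 471.4057722890996, 'cx': 312.83686564436624, 'cy': 245.55304958837522, 'T': [[-0.02, 0.987, -0.158, 0.293], [-1.0, -0.02, 0.003, 0.006], [-0.0, 0.158, 0.987, 0.967], [0.0, 0.0, 0.0, 1.0]]}
scene {'fx': 600.6626412144224, 'fy': 600.6626412144224, 'cx': 324.29542918506087, 'cy': 240.47002687641134, 'T': [[0.834, -0.405, 0.374, 0.969], [0.551, 0.591, -0.589, -0.789], [0.018, 0.698, 0.716, 1.013], [0.0, 0.0, 0.0, 1.0]]}
{'time': 0.1, 'joint_pos': array([-1.32503010e+00,  5.32990087e-02,  1.61418513e+00,  5.57563637e-06,
        1.47597594e+00, -1.18995373e-01]), 'joint_vel': array([ 0.00025815, -0.00148103, -0.00250363, -0.00217791, -0.00229128,
       -0.00128068]), 'joint_efforts': array([-2.38977145e-04, -3.94908893e+01, -3.71360886e+01, -1.48315103e-04,
        3.94315110e-03,  7.13985415e-06]), 'tool_pos': array([ 0.22281928, -0.58332309,  0.2301639 ]), 'tool_rot': array([-9.32012119e-04,  9.83414291e-01,  1.81371057e-01, -5.63745981e-05]), 'contact_force': array([-0.16591729,  0.36055087,  0.13075562]), 'ft_torque': array([-0.0286553 , -0.03434241, -0.01109513]), 'grasp_force': 0.0, 'gripper_width': 1.001613320227553}
```

View pics/top0.png

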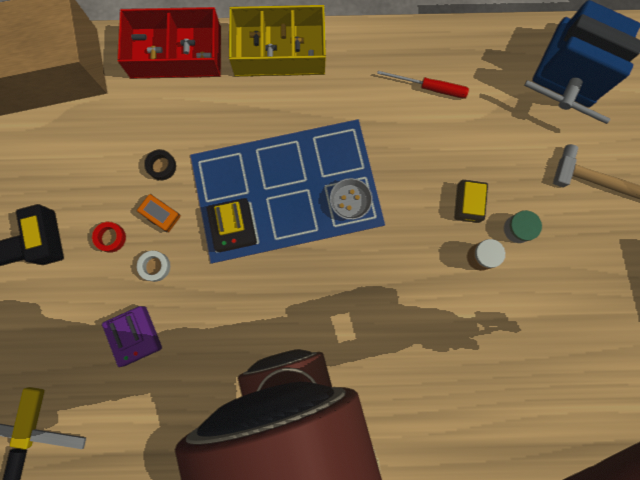

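View pics/scene0.png

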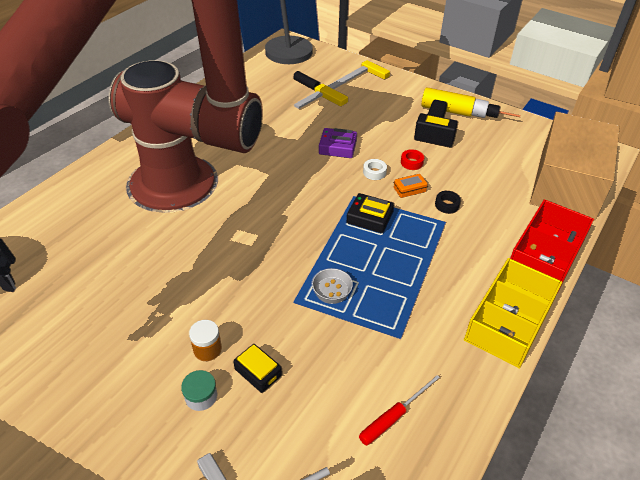

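Top view: battery is at (472,201), with the drill's pack at (32,235) as its look-alike. The white roll is at (152,265), red at (109,237) and black at (160,165). The jar is at (490,254), tin at (525,226), bit case at (159,213). The real charger is at (230,222), the purple look-alike at (131,335), and the dish at (349,200).

```bash
cat > h.py <<'E'
from plant import *
import numpy as np, cv2
def cloud(cam):
    c=camera_info(cam); p,d=grab_frame(cam)
    v,u=np.mgrid[:480,:640]
    P=np.stack([(u-c['cx'])/c['fx']*d,-(v-c['cy'])/c['fy']*d,-d],-1)
    T=np.array(c['T']); return p,d,P@T[:3,:3].T+T[:3,3]
def rect(X,m):
    q=X[m][:,:2].astype(np.float32)*1000
    (c,s,a)=cv2.minAreaRect(q)
    if s[0]<s[1]: s=s[::-1]; a+=90
    return np.round(c,1),np.round(s,1),round((a+90)%180-90,1),len(q)   # a: long axis angle from world x, deg
def thing(cam,name,X,d,h,tol=.006,near=None,base=0):
    for r in masks_of(cam,name):
        m=r['region']&(d>0)
        if m.sum()<20: continue
        z=X[...,2]; t=m&(abs(z-base-h)<tol)
        print(name,round(r['conf'],2),[int(b) for b in r['box']],'zmax',round(float(np.percentile(z[m],95)),4),
          'med',np.round(np.median(X[m],0),3),*(rect(X,t) if t.sum()>5 else ()))
E
python3 - <<'E'
from h import *
p,d,X=cloud("top")
for n,h in [("battery",.042),("roll_white",.024),("roll_red",.024),("jar",.064),("bitcase",.03)]:
    thing("top",n,X,d,h)
thing("top","charger",X,d,.038); thing("top","dish",X,d,.029)
b=(p[...,0]>p[...,2].astype(int)+40)&(X[...,2]<.02)
n,l,s,_=cv2.connectedComponentsWithStats(b.astype(np.uint8))
k=l[165,250]; k=k or l[200,265]
m=(l==k)&(d>0); print("mat",rect(X,m),s[k],np.median(X[m],0))
# white outlines
hsv=cv2.cvtColor(p,cv2.COLOR_BGR2HSV)
for u,v in [(222,177),(281,165),(338,152),(292,215)]:
    f=np.zeros((482,642),np.uint8); w=((hsv[...,1]>110)&(p[...,0]>60)).astype(np.uint8)
    n,l2=cv2.connectedComponents(w,connectivity=4); mm=(l2==l2[v,u])&(d>0); print("inner",rect(X,mm),np.median(X[mm],0)[2])
E
```

```text
battery 0.97 [453, 181, 37, 43] zmax 0.0445 med [ 0.527 -0.318  0.04 ] [ 531.  -323.2] [74.5 51.5] -8.6 741
roll_white 0.92 [134, 247, 33, 34] zmax 0.0261 med [0.41  0.331 0.022] [410.1 328.2] [60.6 60.2] 3.1 482
roll_red 0.74 [89, 223, 34, 31] zmax 0.0259 med [0.473 0.424 0.022] [471.7 421.7] [60.5 59.9] -84.2 476
jar 0.89 [464, 235, 43, 34] zmax 0.0669 med [ 0.414 -0.332  0.064] [ 415.8 -339.7] [55.3 54.2] 62.5 659
bitcase 0.56 [139, 194, 41, 36] zmax 0.0327 med [0.516 0.318 0.03 ] [518.4 320.7] [75.  45.4] 54.0 772
charger 0.76 [207, 193, 48, 56] zmax 0.0534 med [0.485 0.165 0.039] [489.6 168.8] [95.6 85.1] 11.7 1180
charger 0.74 [102, 307, 63, 58] zmax 0.0496 med [0.272 0.357 0.035] [271.1 364.4] [94.  84.3] 23.1 1371
dish 0.7 [454, 181, 32, 41] zmax 0.0445 med [ 0.526 -0.318  0.04 ] [ 530.4 -324.2] [79.2 57.2] -9.4 290
dish 0.59 [330, 179, 42, 37] zmax 0.0294 med [ 0.544 -0.078  0.011] [540.  -76.3] [85.1 84.3] -1.2 264
mat (array([568.4,  57.3]), array([368.6, 239.3]), -78.7, 6613) [ 191  120  193  143 6613] [0.57196997 0.05094855 0.00420336]
inner (array([597.7, 190.3]), array([82.2, 81.1]), 11.2, 1396) 0.004065998283969807
inner (array([622.5,  67.5]), array([82.9, 80.6]), 11.3, 1377) 0.00416544710131872
inner (array([647.2, -55. ]), array([81.4, 80.7]), 11.3, 1353) 0.004180067604000581
inner (array([514.7,  45.9]), array([81.5, 80.7]), 11.5, 1455) 0.004274005391397662
```

```bash
python3 -m handwheel '[[[0.0308,0.026,-0.006,0,0,-2.95],[0.0308,0.026,-0.006,0,0,-2.95],[0.0308,0.026,-0.006,0,0,-2.95],[0.0308,0.026,-0.006,0,0,-2.95],[0.0308,0.026,-0.006,0,0,-2.95],[0.0308,0.026,-0.006,0,0,-2.95],[0.0308,0.026,-0.006,0,0,-2.95],[0.0308,0.026,-0.006,0,0,-2.95],[0.0308,0.026,-0.006,0,0,-2.95],[0.0308,0.026,-0.006,0,0,-2.95],[0,0,0,0,0,0],[0,0,0,0,0,0]]]' 1
python3 - <<'E'
from h import *
p,d,X=cloud("wrist"); cv2.imwrite("pics/w1.png",p)
thing("wrist","battery",X,d,.042); thing("wrist","jar",X,d,.064); thing("wrist","tin",X,d,.042)
p,d,X=cloud("top");thing("top","tin",X,d,.042);thing("top","roll_black",X,d,.024)
E
```

```text
time: 1.5
tool_pos: [0.5321, -0.322, 0.1706]
tool_rot: [-0.0, 0.997, -0.073, -0.001]
contact_force: [-0.0, 0.1, 0.1]
gripper_width: 1.002
grasp_force: 0.0
battery 0.94 [285, 170, 69, 96] zmax 0.0418 med [ 0.539 -0.326  0.04 ] [ 532.9 -325. ] [65.8 43.9] -9.4 4154
jar 0.63 [320, 296, 70, 86] zmax 0.0636 med [ 0.432 -0.34   0.062] [ 418.  -340.2] [55.3 54.4] 26.7 2833
tin 0.71 [400, 228, 79, 76] zmax 0.0418 med [ 0.483 -0.421  0.041] [ 476.3 -424.3] [61.1 60.4] 87.4 3774
roll_black 0.85 [146, 147, 30, 32] zmax 0.0262 med [0.624 0.324 0.022] [622.6 322. ] [60.3 58.1] 78.4 417
```

View pics/w1.png

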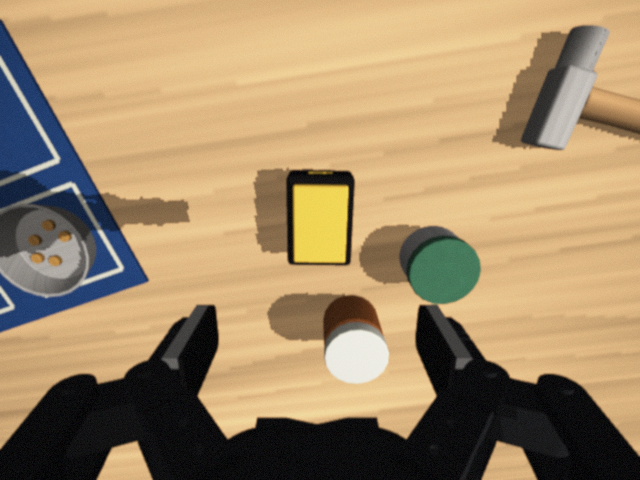

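The wrist view confirms the loose battery at (320,218), with jar at (356,345) and tin at (445,268). The drill's pack is at the far left, so there is no confusion.

```bash
python3 -m handwheel '[[[0.001,-0.003,-0.035,0,0,-0.8],[0,0,-0.035,0,0,0],[0,0,-0.035,0,0,0],[0,0,-0.03,0,0,0],[0,0,-0.02,0,0,0],[0,0,-0.0105,0,0,0],[0,0,0,0,0,0]]]' 1; python3 -m handwheel '[[[0,0,0,0,0,0],[0,0,0,0,0,0],[0,0,0,0,0,0],[0,0,0,0,0,0],[0,0,0,0,0,0],[0,0,0,0,0,0],[0,0,0,0,0,0],[0,0,0,0,0,0]]]' 0
```

```text
time: 2.43
tool_pos: [0.5298, -0.326, 0.0028]
tool_rot: [-0.002, 0.997, -0.082, -0.002]
contact_force: [-0.2, 0.2, -0.7]
gripper_width: 1.001
grasp_force: 0.0
time: 3.1
tool_pos: [0.5339, -0.3282, 0.0089]
tool_rot: [0.001, 0.997, -0.082, 0.002]
contact_force: [0.1, 0.2, 6.6]
gripper_width: 0.642
grasp_force: 68.0
```

```bash
python3 -m handwheel '[[[0,0,0.02,0,0,0],[0,0,0.04,0,0,0],[0,0,0.04,0,0,0],[0,0,0.03,0,0,0],[-0.0019,0.0372,0.005,0,0,2.07],[-0.0019,0.0372,0.005,0,0,2.07],[-0.0019,0.0372,0.005,0,0,2.07],[-0.0019,0.0372,0.005,0,0,2.07],[-0.0019,0.0372,0,0,0,2.07],[-0.0019,0.0372,0,0,0,2.07],[-0.0019,0.0372,0,0,0,2.07],[-0.0019,0.0372,0,0,0,2.07],[-0.0019,0.0372,0,0,0,2.07],[-0.0019,0.0372,0,0,0,2.07],[0,0,0,0,0,0],[0,0,0,0,0,0],[0,0,0,0,0,0]]]'
cat > m.py <<'E'
from h import *
p,d,X=cloud("wrist"); cv2.imwrite("pics/w2.png",p)
hsv=cv2.cvtColor(p,cv2.COLOR_BGR2HSV)
w=((hsv[...,1]>110)&(abs(hsv[...,0].astype(int)-110)<15)&(p[...,0]>45)&(d>0)&(X[...,2]<.012)).astype(np.uint8)
n,l,s,_=cv2.connectedComponentsWithStats(w,connectivity=4)
for k in range(1,n):
    if s[k,4]>1500: print(s[k],rect(X,l==k),np.median(X[l==k],0)[2])
thing("wrist","battery",X,d,0,tol=1)
print(state()['tool_pos'],state()['tool_rot'],state()['contact_force'])
E
python3 m.py
```

```text
time: 4.52
tool_pos: [0.5126, 0.045, 0.1555]
tool_rot: [0.0, 0.995, 0.099, -0.0]
contact_force: [-0.7, -0.3, -3.1]
gripper_width: 0.64
grasp_force: 66.9
[   61     0   508   281 36613] (array([563.7,  56.4]), array([370.3, 225.6]), -78.7, 36613) 0.0029395418810453933
[   89    16   122   117 12424] (array([599.2, 191.4]), array([83.3, 82.2]), -78.6, 12424) 0.002981035480547567
[  259    16   112   117 12430] (array([624. ,  68.6]), array([82.7, 82.3]), -78.6, 12430) 0.002966237416249101
[  419    16   122   117 12342] (array([648.7, -54.3]), array([83.4, 82.3]), -78.6, 12342) 0.002964654128585681
[ 266  168   98   57 5415] (array([531.2,  49.9]), array([82.3, 49.7]), -78.7, 5415) 0.0029176126238127376
battery 0.64 [244, 224, 144, 198] zmax 0.1883 med [0.526 0.047 0.187] [418.7  16. ] [274.6 109.1] 3.6 25933
[0.51286981 0.04415975 0.15558718] [ 1.74967675e-04  9.95213058e-01  9.77287055e-02 -1.94791808e-04] [ 0.65644875 -0.12516335 -4.55954888]
```

View pics/w2.png

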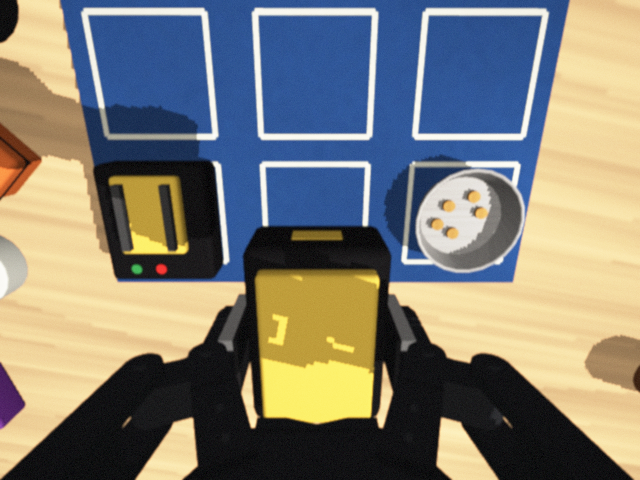

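Mat squares are clear: back row at (150,75), (315,75) and (485,75), front centre under the held battery at (318,330). Next I'll check how the battery sits in the grip.

Run:
```python
from h import *
p,d,X=cloud("wrist")
t=state()['tool_pos']
a=np.radians(11.4); R=np.array([[np.cos(a),np.sin(a)],[-np.sin(a),np.cos(a)]])
L=(X[...,:2]-[.5161,.0469])@R.T*1000
z=X[...,2]; hsv=cv2.cvtColor(p,cv2.COLOR_BGR2HSV)
y=(abs(hsv[...,0].astype(int)-27)<8)&(hsv[...,1]>120)&(z>.17)
q=L[y]; zz=z[y]; print("yellow x,y pct",np.percentile(q,[.5,1,50,99,99.5],axis=0).round(1).tolist(),np.percentile(zz,[2,50,98]))
# tilt
A=np.c_[q,np.ones(len(q))]; print(np.linalg.lstsq(A,zz*1000,rcond=None)[0])
b=(z>.16)&(z<.184)&(L[...,0]>20)&(abs(L[...,1])<60); q=L[b]; print("body far",np.percentile(q,[1,50,99],axis=0).round(1).tolist(),b.sum())
print("tool in square frame",R@(t[:2]-[.5161,.0469])*1000)
print(rect(X,y))
```

```text
yellow x,y pct [[-35.9, -25.8], [-35.0, -25.5], [1.9, -2.5], [27.9, 19.5], [79.0, 21.0]] [0.18037577 0.18764289 0.18916036]
[ 1.13997919e-01 -2.31759527e-03  1.88337576e+02]
body far [[21.2, -29.1], [32.4, -2.3], [35.2, 24.3]] 5904
tool in square frame [-3.62415668 -2.22631603]
(array([524.4,  42.1]), array([110.1,  92.3]), -25.5, 18001)
```

```bash
python3 -m handwheel '[[[0.0039,0.0032,-0.03,0,0,0.1],[0,0,-0.035,0,0,0],[0,0,-0.035,0,0,0],[0,0,-0.025,0,0,0],[0,0,-0.008,0,0,0],[0,0,-0.004,0,0,0],[0,0,-0.002,0,0,0],[0,0,-0.002,0,0,0],[0,0,0,0,0,0],[0,0,0,0,0,0]]]'
```

```text
time: 5.5
tool_pos: [0.5184, 0.0482, 0.0166]
tool_rot: [0.0, 0.995, 0.099, 0.002]
contact_force: [-0.2, -0.3, -3.3]
gripper_width: 0.64
grasp_force: 66.8
```

```bash
python3 -m handwheel '[[[0,0,-0.0015,0,0,0],[0,0,-0.0015,0,0,0],[0,0,-0.001,0,0,0],[0,0,0,0,0,0],[0,0,0,0,0,0]]]'
```

```text
time: 5.92
tool_pos: [0.5178, 0.0483, 0.0128]
tool_rot: [0.0, 0.995, 0.099, 0.0]
contact_force: [-4.3, 0.1, 8.5]
gripper_width: 0.638
grasp_force: 68.2
```

```bash
python3 -m handwheel '[[[0,0,0,0,0,0],[0,0,0,0,0,0],[0,0,0,0,0,0],[0,0,0,0,0,0],[0,0,0.02,0,0,0],[0,0,0.04,0,0,0],[0,0,0.04,0,0,0],[0,0,0.04,0,0,0],[-0.0132,0.0351,0.003,0,0,0],[-0.0132,0.0351,0.003,0,0,0],[-0.0132,0.0351,0.003,0,0,0],[-0.0132,0.0351,0.003,0,0,0],[-0.0132,0.0351,0.003,0,0,0],[-0.0132,0.0351,0.003,0,0,0],[-0.0132,0.0351,0.003,0,0,0],[-0.0132,0.0351,0.003,0,0,0],[0,0,0,0,0,0],[0,0,0,0,0,0]]]' 0.95
python3 - <<'E'
from h import *
p,d,X=cloud("wrist"); cv2.imwrite("pics/w3.png",p)
thing("wrist","roll_white",X,d,.023); thing("wrist","roll_red",X,d,.023); thing("wrist","bitcase",X,d,.029); thing("wrist","roll_black",X,d,.023)
p,d,X=cloud("top"); cv2.imwrite("pics/t3.png",p); thing("top","battery",X,d,.046)
E
```

```text
time: 7.42
tool_pos: [0.4105, 0.3306, 0.1749]
tool_rot: [0.0, 0.995, 0.101, 0.0]
contact_force: [0.2, -1.0, 0.1]
gripper_width: 0.947
grasp_force: 0.0
roll_white 0.57 [282, 180, 71, 71] zmax 0.0238 med [0.411 0.329 0.022] [412.4 329.7] [60.7 60.6] 14.4 2399
roll_red 0.56 [182, 81, 84, 78] zmax 0.0239 med [0.475 0.426 0.022] [473.8 423.2] [60.9 60.7] -77.7 3115
bitcase 0.67 [302, 24, 105, 122] zmax 0.0304 med [0.521 0.323 0.029] [520.7 322.2] [75.  47.2] 54.6 6128
battery 0.59 [273, 190, 33, 44] zmax 0.0485 med [0.51  0.047 0.045] [513.9  47.9] [73.2 51.1] 12.2 730
```

View pics/w3.png

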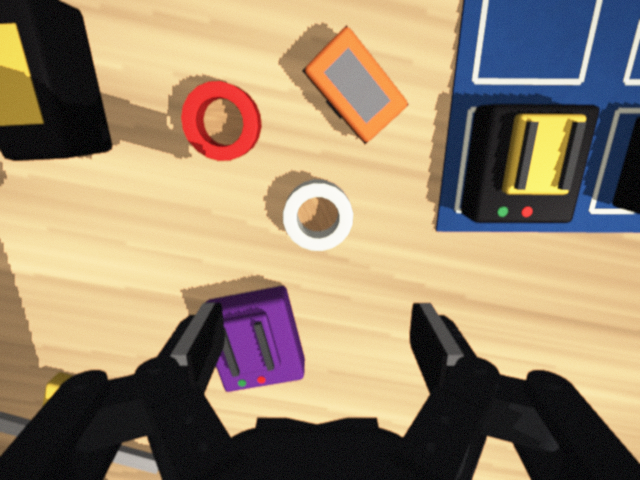

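White roll is at (318,216), red at (222,120), bit case at (356,84) and purple look-alike at (258,338). The battery landed within about 1.5 mm. Now the white roll.

```bash
python3 -m handwheel '[[[0.001,0.0008,-0.04,0,0,0],[0,0,-0.04,0,0,0],[0,0,-0.04,0,0,0],[0,0,-0.03,0,0,0],[0,0,-0.015,0,0,0],[0,0,-0.0095,0,0,0],[0,0,0,0,0,0],[0,0,0,0,0,0]]]'; python3 -m handwheel '[[[0,0,0,0,0,0],[0,0,0,0,0,0],[0,0,0,0,0,0],[0,0,0,0,0,0],[0,0,0,0,0,0],[0,0,0,0,0,0],[0,0,0,0,0,0]]]' 0
```

```text
time: 8.43
tool_pos: [0.4129, 0.3299, 0.0008]
tool_rot: [-0.0, 0.995, 0.099, 0.0]
contact_force: [0.2, -0.1, 0.1]
gripper_width: 0.953
grasp_force: 0.0
time: 9.02
tool_pos: [0.4144, 0.3311, 0.0032]
tool_rot: [-0.001, 0.995, 0.099, 0.002]
contact_force: [-0.5, -0.7, 7.2]
gripper_width: 0.701
grasp_force: 65.0
```

```bash
python3 -m handwheel '[[[0,0,0.02,0,0,0],[0,0,0.04,0,0,0],[0,0,0.04,0,0,0],[0,0,0.03,0,0,0],[0.0235,-0.029,0,0,0,0],[0.0235,-0.029,0,0,0,0],[0.0235,-0.029,0,0,0,0],[0.0235,-0.029,0,0,0,0],[0.0235,-0.029,0,0,0,0],[0.0235,-0.029,0,0,0,0],[0.0235,-0.029,0,0,0,0],[0.0235,-0.029,0,0,0,0],[0.0237,-0.0292,0,0,0,0],[0,0,0,0,0,0],[0,0,0,0,0,0]]]'; python3 -m handwheel '[[[0,0,-0.04,0,0,0],[0,0,-0.04,0,0,0],[0,0,-0.025,0,0,0],[0,0,-0.01,0,0,0],[0,0,-0.004,0,0,0],[0,0,-0.002,0,0,0],[0,0,-0.002,0,0,0],[0,0,0,0,0,0],[0,0,0,0,0,0]]]'
```

```text
time: 10.27
tool_pos: [0.6251, 0.0672, 0.1311]
tool_rot: [-0.0, 0.995, 0.098, 0.001]
contact_force: [0.0, 0.8, -0.1]
gripper_width: 0.698
grasp_force: 64.9
time: 11.02
tool_pos: [0.6255, 0.0689, 0.0094]
tool_rot: [0.0, 0.995, 0.099, 0.002]
contact_force: [0.8, 0.5, 0.2]
gripper_width: 0.698
grasp_force: 65.0
```

```bash
python3 -m handwheel '[[[0,0,-0.001,0,0,0],[0,0,-0.001,0,0,0],[0,0,-0.001,0,0,0],[0,0,0,0,0,0]]]';  python3 -m handwheel '[[[0,0,0,0,0,0],[0,0,0,0,0,0],[0,0,0,0,0,0],[0,0,0,0,0,0],[0,0,0.02,0,0,0],[0,0,0.04,0,0,0],[0,0,0.04,0,0,0],[0,0,0.03,0,0,0],[-0.0133,0.0313,0.003,0,0,0],[-0.0133,0.0313,0.003,0,0,0],[-0.0133,0.0313,0.003,0,0,0],[-0.0133,0.0313,0.003,0,0,0]]]' 0.95
python3 - <<'E'
from h import *
p,d,X=cloud("wrist"); cv2.imwrite("pics/w4.png",p)
thing("wrist","roll_white",X,d,.027)
p,d,X=cloud("top");thing("top","roll_white",X,d,.028,tol=.008)
print(state()['tool_pos'])
E
```

```text
time: 11.35
tool_pos: [0.6251, 0.0687, 0.0072]
tool_rot: [0.0, 0.995, 0.099, 0.001]
contact_force: [-5.3, -0.6, 10.9]
gripper_width: 0.7
grasp_force: 66.1
time: 12.35
tool_pos: [0.5701, 0.1949, 0.1465]
tool_rot: [-0.0, 0.995, 0.099, 0.0]
contact_force: [1.2, 0.5, -0.6]
gripper_width: 0.949
grasp_force: 0.0
roll_white 0.97 [443, 154, 90, 82] zmax 0.0278 med [0.624 0.066 0.026] [623.7  68.9] [61.  60.9] -45.4 3401
roll_white 0.7 [264, 145, 28, 33] zmax 0.0302 med [0.623 0.067 0.025] [620.8  67.8] [60.6 58.6] -0.4 454
roll_white 0.68 [208, 199, 47, 50] zmax 0.0538 med [0.485 0.164 0.039] [490.2 166.1] [95.5 79.3] 11.3 209
[0.57044231 0.19445765 0.14610818]
```

```bash
python3 -m handwheel '[[[-0.0139,0.0328,0,0,0,0],[-0.0139,0.0328,0,0,0,0],[-0.0139,0.0328,0,0,0,0],[-0.0139,0.0328,0,0,0,0],[-0.0139,0.0328,0,0,0,0],[-0.0139,0.0328,0,0,0,0],[-0.0136,0.0326,0,0,0,0],[0,0,-0.02,0,0,0],[0,0,-0.04,0,0,0],[0,0,-0.04,0,0,0],[0,0,-0.03,0,0,0],[0,0,-0.01,0,0,0],[0,0,-0.006,0,0,0],[0,0,0,0,0,0],[0,0,0,0,0,0]]]'; python3 -m handwheel '[[[0,0,0,0,0,0],[0,0,0,0,0,0],[0,0,0,0,0,0],[0,0,0,0,0,0],[0,0,0,0,0,0],[0,0,0,0,0,0],[0,0,0,0,0,0]]]' 0
```

```text
time: 13.8
tool_pos: [0.4756, 0.4239, 0.0023]
tool_rot: [-0.001, 0.995, 0.099, 0.001]
contact_force: [-0.7, -0.3, 0.5]
gripper_width: 0.948
grasp_force: 0.0
time: 14.38
tool_pos: [0.476, 0.4248, 0.0039]
tool_rot: [-0.001, 0.995, 0.099, 0.003]
contact_force: [0.5, -0.1, 6.8]
gripper_width: 0.702
grasp_force: 65.1
```

```bash
python3 -m handwheel '[[[0,0,0.02,0,0,0],[0,0,0.04,0,0,0],[0,0,0.04,0,0,0],[0,0,0.04,0,0,0],[0.015,-0.0354,0,0,0,0],[0.015,-0.0354,0,0,0,0],[0.015,-0.0354,0,0,0,0],[0.015,-0.0354,0,0,0,0],[0.015,-0.0354,0,0,0,0],[0.015,-0.0354,0,0,0,0],[0.015,-0.0354,0,0,0,0],[0.015,-0.0354,0,0,0,0],[0.015,-0.0356,0,0,0,0],[0.015,-0.0356,0,0,0,0],[0,0,0,0,0,0],[0,0,0,0,0,0]]]'; python3 -m handwheel '[[[0,0,-0.04,0,0,0],[0,0,-0.04,0,0,0],[0,0,-0.02,0,0,0],[0,0,-0.005,0,0,0],[0,0,-0.002,0,0,0],[0,0,0,0,0,0],[0,0,0,0,0,0]]]'; python3 -m handwheel '[[[0,0,-0.001,0,0,0],[0,0,-0.001,0,0,0],[0,0,-0.001,0,0,0],[0,0,-0.001,0,0,0],[0,0,0,0,0,0]]]'
```

```text
time: 15.72
tool_pos: [0.6246, 0.0671, 0.1414]
tool_rot: [-0.0, 0.995, 0.098, 0.001]
contact_force: [-0.8, -0.1, -1.2]
gripper_width: 0.7
grasp_force: 64.8
time: 16.3
tool_pos: [0.6243, 0.0699, 0.0345]
tool_rot: [0.0, 0.995, 0.1, 0.001]
contact_force: [0.6, 0.2, -0.5]
gripper_width: 0.699
grasp_force: 64.9
time: 16.72
tool_pos: [0.6244, 0.0692, 0.0319]
tool_rot: [-0.0, 0.995, 0.099, 0.0]
contact_force: [-5.2, 1.6, 10.4]
gripper_width: 0.697
grasp_force: 65.9
```

```bash
python3 -m handwheel '[[[0,0,0,0,0,0],[0,0,0,0,0,0],[0,0,0,0,0,0],[0,0,0,0,0,0],[0,0,0.02,0,0,0],[0,0,0.04,0,0,0],[0,0,0.04,0,0,0],[0,0,0.04,0,0,0],[-0.0172,-0.0341,0,0,0,0],[-0.0172,-0.0341,0,0,0,0],[-0.0172,-0.0341,0,0,0,0],[-0.0172,-0.0341,0,0,0,0],[-0.0172,-0.0341,0,0,0,0],[-0.0172,-0.0341,0,0,0,0],[-0.0172,-0.0341,0,0,0,0],[-0.0172,-0.0341,0,0,0,0],[-0.0172,-0.0341,0,0,0,0],[-0.0172,-0.0341,0,0,0,0],[-0.0172,-0.0341,0,0,0,0],[-0.0166,-0.0339,0,0,0,0]]]' 0.95
python3 -m handwheel '[[[0,0,0,0,0,0],[0,0,0,0,0,0]]]'
python3 - <<'E'
from h import *
p,d,X=cloud("wrist"); cv2.imwrite("pics/w5.png",p)
thing("wrist","jar",X,d,.064); thing("wrist","tin",X,d,.042)
p,d,X=cloud("top"); thing("top","roll_red",X,d,.054,tol=.008)
E
```

```text
time: 18.38
tool_pos: [0.4167, -0.3415, 0.1692]
tool_rot: [0.0, 0.995, 0.099, 0.0]
contact_force: [-0.3, -0.3, 0.7]
gripper_width: 0.95
grasp_force: 0.0
time: 18.55
tool_pos: [0.417, -0.3415, 0.1691]
tool_rot: [-0.0, 0.995, 0.097, -0.0]
contact_force: [-0.6, 0.6, 0.1]
gripper_width: 0.95
grasp_force: 0.0
jar 0.79 [275, 185, 74, 81] zmax 0.0639 med [ 0.423 -0.339  0.063] [ 417.8 -339.6] [54.6 54.4] 12.0 4042
tin 0.89 [387, 137, 86, 78] zmax 0.042 med [ 0.477 -0.421  0.041] [ 474.9 -424.1] [61.1 60.2] 74.4 4925
roll_red 0.23 [331, 174, 41, 41] zmax 0.0295 med [ 0.543 -0.077  0.011]
```

View pics/w5.png

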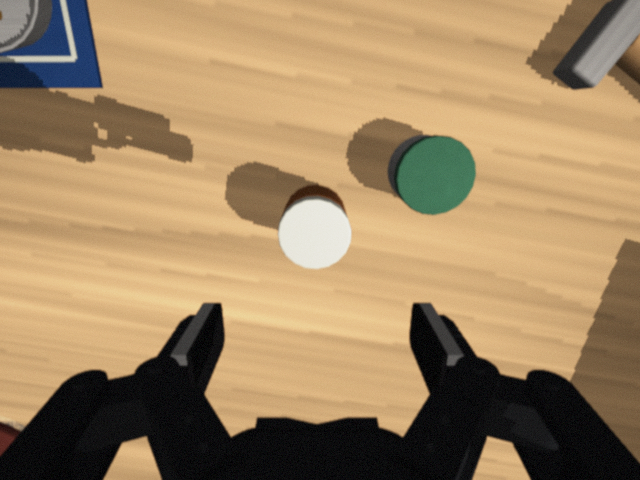

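Jar lid is at (315,232) and the tin clear at (432,175).

```bash
python3 -m handwheel '[[[0,0,-0.03,0,0,0],[0,0,-0.03,0,0,0],[0,0,-0.03,0,0,0],[0,0,-0.03,0,0,0],[0,0,-0.02,0,0,0],[0,0,-0.012,0,0,0],[0,0,-0.007,0,0,0],[0,0,0,0,0,0],[0,0,0,0,0,0]]]' ; python3 -m handwheel '[[[0,0,0,0,0,0],[0,0,0,0,0,0],[0,0,0,0,0,0],[0,0,0,0,0,0],[0,0,0,0,0,0],[0,0,0,0,0,0],[0,0,0,0,0,0],[0,0,0,0,0,0]]]' 0
python3 - <<'E'
from h import *
p,d,X=cloud("top")
hsv=cv2.cvtColor(p,cv2.COLOR_BGR2HSV); h=hsv[...,0]
m=((h<6)|(h>174))&(hsv[...,1]>150)&(abs(X[...,0]-.624)<.05)&(abs(X[...,1]-.068)<.05)
print(rect(X,m&(X[...,2]>.046)),np.percentile(X[m][:,2],[5,50,95]))
E
```

```text
time: 19.55
tool_pos: [0.4188, -0.3403, 0.0113]
tool_rot: [0.001, 0.995, 0.1, 0.0]
contact_force: [-0.1, -0.1, 1.1]
gripper_width: 0.951
grasp_force: 0.0
time: 20.22
tool_pos: [0.4192, -0.3412, 0.0125]
tool_rot: [0.001, 0.995, 0.099, 0.001]
contact_force: [-0.5, 1.1, 6.8]
gripper_width: 0.643
grasp_force: 64.1
(array([620.4,  67. ]), array([60.5, 58.9]), -0.5, 443) [0.03815865 0.05123824 0.05425716]
```

```bash
python3 -m handwheel '[[[0,0,0.015,0,0,0],[0,0,0.035,0,0,0],[0,0,0.04,0,0,0],[0,0,0.04,0,0,0],[0.0121,0.0354,0,0,0,0],[0.0121,0.0354,0,0,0,0],[0.0121,0.0354,0,0,0,0],[0.0121,0.0354,0,0,0,0],[0.0121,0.0354,0,0,0,0],[0.0121,0.0354,0,0,0,0],[0.0121,0.0354,0,0,0,0],[0.0121,0.0354,0,0,0,0],[0.0121,0.0354,0,0,0,0],[0.0121,0.0354,0,0,0,0],[0.0121,0.0354,0,0,0,0],[0.0121,0.0354,0,0,0,0],[0.0121,0.0354,0,0,0,0],[0.0121,0.0357,0,0,0,0],[0.0118,0.0357,0,0,0,0],[0,0,0,0,0,0]]]'; python3 -m handwheel '[[[0,0,0,0,0,0],[0,0,-0.035,0,0,0],[0,0,-0.04,0,0,0],[0,0,-0.03,0,0,0],[0,0,-0.012,0,0,0],[0,0,-0.004,0,0,0],[0,0,-0.002,0,0,0],[0,0,0,0,0,0],[0,0,0,0,0,0]]]'; python3 -m handwheel '[[[0,0,-0.001,0,0,0],[0,0,-0.001,0,0,0],[0,0,-0.001,0,0,0],[0,0,0,0,0,0],[0,0,0,0,0,0]]]'
```

```text
time: 21.93
tool_pos: [0.5999, 0.1972, 0.1401]
tool_rot: [-0.001, 0.995, 0.102, 0.001]
contact_force: [-1.2, -0.1, -2.0]
gripper_width: 0.642
grasp_force: 64.6
time: 22.68
tool_pos: [0.6006, 0.1915, 0.0193]
tool_rot: [-0.0, 0.995, 0.099, 0.002]
contact_force: [-0.3, 0.1, -2.5]
gripper_width: 0.641
grasp_force: 64.7
time: 23.1
tool_pos: [0.6004, 0.1918, 0.0166]
tool_rot: [0.0, 0.995, 0.099, 0.001]
contact_force: [-1.4, -0.7, 5.7]
gripper_width: 0.64
grasp_force: 65.4
```

```bash
python3 -m handwheel '[[[0,0,0,0,0,0],[0,0,0,0,0,0],[0,0,0,0,0,0],[0,0,0,0,0,0],[0,0,0.015,0,0,0],[0,0,0.035,0,0,0],[0,0,0.04,0,0,0],[0,0,0.04,0,0,0],[0,0,0.02,0,0,0],[-0.0112,0.0187,0,0,0,6.17],[-0.0112,0.0187,0,0,0,6.17],[-0.0112,0.0187,0,0,0,6.17],[-0.0112,0.0187,0,0,0,6.17],[-0.0112,0.0187,0,0,0,6.17],[-0.0112,0.0187,0,0,0,6.17],[-0.0113,0.0184,0,0,0,6.17],[0,0,0,0,0,0],[0,0,0,0,0,0]]]' 0.9
python3 - <<'E'
from h import *
p,d,X=cloud("top");thing("top","jar",X,d,.068,tol=.008)
p,d,X=cloud("wrist");cv2.imwrite("pics/w6.png",p);thing("wrist","bitcase",X,d,.03,tol=.002)
E
```

```text
time: 24.6
tool_pos: [0.5204, 0.3229, 0.1654]
tool_rot: [0.0, 0.889, 0.459, 0.001]
contact_force: [0.7, 0.3, -0.6]
gripper_width: 0.9
grasp_force: 0.0
jar 0.86 [202, 154, 31, 34] zmax 0.0702 med [0.59  0.187 0.067] [596.  189.9] [54.  52.9] -44.2 597
bitcase 0.65 [287, 175, 55, 90] zmax 0.0302 med [0.524 0.327 0.029] [521.5 322. ] [72.3 42.7] 54.5 3759
```

View pics/w6.png

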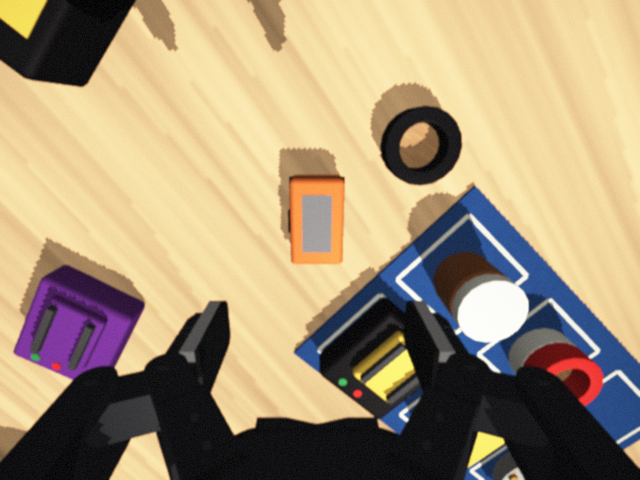

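Case at (317,220) is aligned, black roll (421,145) clear; jar and stack are standing.

```bash
python3 -m handwheel '[[[0.0006,0,-0.035,0,0,0],[0,0,-0.035,0,0,0],[0,0,-0.035,0,0,0],[0,0,-0.03,0,0,0],[0,0,-0.015,0,0,0],[0,0,-0.01,0,0,0],[0,0,0,0,0,0],[0,0,0,0,0,0]]]' ; python3 -m handwheel '[[[0,0,0,0,0,0],[0,0,0,0,0,0],[0,0,0,0,0,0],[0,0,0,0,0,0],[0,0,0,0,0,0],[0,0,0,0,0,0],[0,0,0,0,0,0],[0,0,0,0,0,0],[0,0,0,0,0,0]]]' 0
```

```text
time: 25.47
tool_pos: [0.5219, 0.3219, 0.0048]
tool_rot: [0.0, 0.889, 0.458, 0.0]
contact_force: [0.0, 0.7, 0.5]
gripper_width: 0.9
grasp_force: 0.0
time: 26.22
tool_pos: [0.5229, 0.3229, 0.0066]
tool_rot: [0.0, 0.889, 0.459, 0.002]
contact_force: [0.2, -0.1, 6.0]
gripper_width: 0.515
grasp_force: 64.1
```

```bash
python3 -m handwheel '[[[0,0,0.02,0,0,0],[0,0,0.04,0,0,0],[0,0,0.04,0,0,0],[0,0,0.04,0,0,0],[0.0127,-0.0377,0,0,0,4.69],[0.0127,-0.0377,0,0,0,4.69],[0.0127,-0.0377,0,0,0,4.69],[0.0127,-0.0377,0,0,0,4.69],[0.0127,-0.0377,0,0,0,4.69],[0.0128,-0.0376,0,0,0,4.69],[0.0128,-0.0376,0,0,0,4.69],[0.0128,-0.0376,0,0,0,4.69],[0.0128,-0.0376,0,0,0,4.69],[0.0128,-0.0376,0,0,0,4.69],[0,0,0,0,0,0],[0,0,0,0,0,0],[0,0,0,0,0,0]]]'; python3 -m handwheel '[[[0,0,-0.04,0,0,0],[0,0,-0.04,0,0,0],[0,0,-0.035,0,0,0],[0,0,-0.012,0,0,0],[0,0,-0.004,0,0,0],[0,0,-0.002,0,0,0],[0,0,0,0,0,0],[0,0,0,0,0,0]]]'; python3 -m handwheel '[[[0,0,-0.001,0,0,0],[0,0,-0.001,0,0,0],[0,0,-0.001,0,0,0],[0,0,0,0,0,0],[0,0,0,0,0,0]]]'
```

```text
time: 27.63
tool_pos: [0.6482, -0.0541, 0.1437]
tool_rot: [-0.001, 0.633, 0.774, -0.0]
contact_force: [-0.3, -0.1, -1.7]
gripper_width: 0.512
grasp_force: 63.3
time: 28.3
tool_pos: [0.65, -0.054, 0.0131]
tool_rot: [0.001, 0.633, 0.775, 0.001]
contact_force: [-0.1, -0.4, -0.8]
gripper_width: 0.513
grasp_force: 64.4
time: 28.72
tool_pos: [0.6498, -0.0545, 0.0105]
tool_rot: [0.001, 0.633, 0.774, 0.0]
contact_force: [-2.2, 0.3, 6.3]
gripper_width: 0.517
grasp_force: 65.0
```

```bash
python3 -m handwheel '[[[0,0,0,0,0,0],[0,0,0,0,0,0],[0,0,0,0,0,0],[0,0,0,0,0,0],[0,0,0.02,0,0,0],[0,0,0.04,0,0,0],[0,0,0.04,0,0,0],[0,0,0.04,0,0,-6.9],[-0.013,0.008,0.01,0,0,-6.9],[-0.013,0.008,0.01,0,0,-6.9],[-0.013,0.008,0.01,0,0,-6.9],[-0.013,0.008,0.01,0,0,-6.9],[-0.013,0.008,0.01,0,0,-6.9],[-0.013,0.008,0.01,0,0,-6.9],[-0.013,0.008,0.01,0,0,-6.9],[-0.013,0.008,0.01,0,0,-6.9],[-0.013,0.008,0.01,0,0,-6.9],[-0.013,0.008,0.01,0,0,-6.9],[-0.013,0.008,0.01,0,0,-6.9],[0,0,0,0,0,-6.9]]]' 0.7
python3 -m handwheel '[[[0,0,0,0,0,0],[0,0,0,0,0,0]]]'
python3 - <<'E'
from h import *
p,d,X=cloud("wrist"); cv2.imwrite("pics/w7.png",p)
z=X[...,2]
a=np.radians(11.4); R=np.array([[np.cos(a),np.sin(a)],[-np.sin(a),np.cos(a)]])
L=(X[...,:2]-[.6240,.0686])@R.T*1000
for n,c,h in [("battery",(-110,0),.046),("red",(0,0),.052),("jar",(0,125),.068),("case",(0,-125),.034)]:
    m=(abs(L[...,0]-c[0])<48)&(abs(L[...,1]-c[1])<48)&(abs(z-h)<.005)
    q=(L[m]-c).astype(np.float32); print(n,cv2.minAreaRect(q),np.percentile(z[m],[5,50,95]).round(4),m.sum())
hsv=cv2.cvtColor(p,cv2.COLOR_BGR2HSV)
w=((hsv[...,1]>110)&(abs(hsv[...,0].astype(int)-110)<15)&(p[...,0]>45)&(d>0)&(z<.012))
q=L[w].astype(np.float32); print("mat",cv2.minAreaRect(q))
E
```

```text
time: 30.38
tool_pos: [0.5052, 0.0347, 0.2608]
tool_rot: [0.0, 0.995, 0.1, 0.002]
contact_force: [-0.1, 0.1, -0.4]
gripper_width: 0.7
grasp_force: 0.0
time: 30.55
tool_pos: [0.5057, 0.0337, 0.2582]
tool_rot: [0.0, 0.995, 0.104, 0.0]
contact_force: [-0.1, 0.3, -0.9]
gripper_width: 0.697
grasp_force: 0.0
battery ((0.6802864074707031, 0.9934463500976562), (66.01371002197266, 43.94670104980469), 0.4831314980983734) [0.0435 0.0448 0.0461] 2678
red ((-1.1029605865478516, 0.22000503540039062), (60.059783935546875, 60.2266731262207), 89.7787094116211) [0.0493 0.0508 0.0522] 2406
jar ((-0.5948238372802734, -0.20368194580078125), (54.992584228515625, 54.88534927368164), 30.762174606323242) [0.0654 0.0669 0.0682] 3535
case ((1.3670997619628906, -1.9887657165527344), (44.47946548461914, 74.60999298095703), 0.6407480239868164) [0.031  0.033  0.0345] 3836
mat ((-55.2434196472168, 0.19036865234375), (369.2856140136719, 238.324951171875), 89.97036743164062)
```

View pics/w7.png

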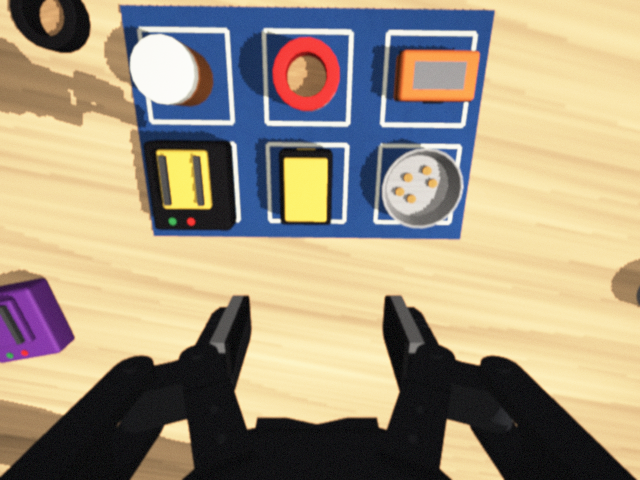

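Everything is in its square: battery (305,187), red-on-white (306,74), jar (165,68) and case (438,75). All are within about 2.5 mm of centre and flat, and the arm is clear.

```bash
python3 -c "from plant import *; print(job_done())"
```

```text
the job is handed in; nothing more can be done
None
```

The drill station is set out as asked and handed in at about 31 s of the 131 s allowed. The last look showed the battery, red roll, jar and bit case flat within about 2.5 mm of centre, and the white roll measured within 1 mm before the red went on top.

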